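# Soap to the counter scale with the tongs

### The arm

A 6-joint arm with a two-finger parallel gripper is mounted at the origin on the work surface. World frame = base frame: x ahead of the robot, y to its left, z up, the work surface at z = 0. Lengths are in mm, angles in degrees, forces in N, time in s.
With the tool pointing down it reaches from about 350 to 850 mm from the base axis. Payload 8.1 kg.
Tool frame: the origin (TCP) lies between the finger pads; the fingertips stand 22 mm ahead of it and the grasp point (between the pads) lies 3 mm ahead of it; z points along the fingers, y is the line along which they close (so a half turn about z gives the same grasp; the last joint's range is limited). The gripper opens to 85 mm and grips with 20 to 120 N. Pads are 22 mm wide; open, the fingers measure 114 mm over their backs; the gripper's body (76 mm by 85 mm) begins 54 mm behind the grasp point. The pads swing forward as they close: fully open they stand 13 mm farther back than shut.
Start: joints at [63.976, 7.471, 85.268, -0, 87.261, -4.893], TCP at [216.277, 559.669, 223.292] pointing down, gripper open.
Joint ranges: [-169.43, 169.43], [-51.17, 129.36], [1.28, 143.12], [-76.62, 256.62], [0, 156.53], [-152.29, 152.29]. Speed limits (degrees/s): [136.94, 136.94, 159.86, 180, 180, 180].

### API

Orientations are given as [roll, pitch, yaw] about the fixed x, y, z axes, in that order (R = Rz(yaw) Ry(pitch) Rx(roll)).
In Python, from bench import sense, snapshot, calibration, hand_in gives the robot as it stands.
- The arm moves only by the shell command python3 -m crank 'ROWS' [FORCE]. ROWS is JSON, a list of rows, each a list of 5 numbers: the shift along the tool's x, y, z in cm, then the turn about the tool's z in rad, then the finger opening in cm, from 0 to 8.54. A call has 1 to 20 rows; each row is the pose to reach, as a shift and turn from the pose commanded when the call began, along the tool's axes at that moment; what a row does not reach only later rows make up. A row lasts 1/10 s, in which the tool goes at most 50 mm and 8.59 degrees, less where a joint would pass 70% of its speed; a pose out of reach is approached as far as the arm can. A call with a gripper value outside its range is refused whole. The fingers move at their own pace and stop on an object; FORCE is the grip in N (left out, the last holds). Time passes only in rows, so rows that repeat a pose let the fingers close. It gives the time, the measured TCP pose, the force, the opening and the grip force at its end, in the units of the state.
- sense(): the state, without advancing time (a new reading comes with each control period).
- snapshot(name): name is "scene" or "top" or "wrist"; returns (picture, depth): 480x640x3 uint8, red, green, blue; 480x640 float32, mm along the optical axis (not along the pixel's ray), 0 where there is no reading.
- calibration(name): a dict with "fovy" (degrees; the focal length in pixels is half the picture's height over the tangent of half this angle, whatever the lens; pixels are square), "cx", "cy" (the principal point, pixels), "rvec" (rotation vector, rad) and "tvec" (3), from world to camera coordinates, as OpenCV has them; the wrist camera has in their place "tool_from_camera" (4x4, takes a point from camera to tool coordinates, whose origin is the TCP and whose axes are the flange's). Camera axes: x right, y down, z forward; pixel columns grow to the right and rows downward; lengths in mm; the calibration is good to about 2 mm. The wrist camera is an equidistant fisheye: a pixel r from the principal point sees the ray r / f radians off the axis. A picture is of the moment at which its call begins: read the wrist's pose just before it. calibration takes no time and is no camera call.
- hand_in(): hands the job in; it is judged then, once.
The state is a dict: "time": time; "joint_pos": joint angles; "qd": joint speeds; "joint_efforts": joint torques, N m; "tool_pos": TCP position; "tcp_rot": TCP orientation; "ft_force": force on the tool from outside, world axes, zero at the start; "wrist_torque": the same for the moment, N m; "finger_gap": finger opening in mm; "grip_force": force on a finger pad.
Only numpy, scipy, OpenCV 4.12 (cv2) and the standard library are available. Lean on these libraries where they do the work, as an engineer would, in place of code of your own. Each camera call takes 0.05 s, during which the arm holds its last target. There are 200 camera calls.

### The job

Weigh the customer's round soap: take up the sprung tongs, squeeze them shut on the round (cylindrical) soap, lift it out of the bamboo display and stand it upright, gently and not dropped, in the middle of the scale's platter, then let go. The soap is touched only with the tongs, never with the fingers. Last, lay the tongs back on their rest the way they lay, leaving the other two soaps, the scanner and the card terminal alone.

Things in the scene. Friction and masses are not known exactly. Their poses are not given: they have to be found in the camera images.
- tongs_grip (a point): Sprung bamboo tongs, 202 mm long, 24 mm high, 95 g, lying flat; x from the steel bow (x = -100 mm) to the jaws (to +102), z up. This point: half-way up, midway between the arms' flat finger places, near the centre of mass. Squeeze here from above, across y: outside width 46 mm open, 34 mm with arms parallel. Held at 41 to 43 mm they can be carried still open; let go, they spring open.
- tongs_jaws (a point): Where the centre of a held thing belongs: between the jaws, 80 mm ahead of tongs_grip along the tongs' x, same height, fixed to the bow, same axes. Jaw plates 6 mm thick, 24 mm high, from x = -20 to +22 mm of this point; gap 71 mm open (83 mm over the outsides), 48 mm with the arms parallel.
- tong_left (a joint): Angle of the left tong arm, rad: 0 = open (as it lies), 0.07 = arms parallel (jaw gap 48 mm), 0.14 = stop. The right arm moves with it. Vertical hinges at the bow, 85 mm behind tongs_grip. Sprung open: at the finger places each arm takes 6 N to begin to close, 9 N to come parallel.
- soap_center (a point): Centre (half-way up) of the round soap: an upright cream cylinder, diameter 48 mm, 60 mm high, about 110 g. Grip it with the jaws at about half height.
- block_center (a point): Centre of the square soap, same cream material: 46 x 46 mm, 60 mm high. Leave alone.
- slab_center (a point): Centre of the flat soap, same cream material: 60 mm (x) by 34 mm (y), 60 mm high. Leave alone.
- display: Low bamboo tray, fixed, 112 mm (x) by 282 mm (y); origin at the middle of its underside. Inner floor 8 mm, rim 14 mm above the counter. The three soaps stand on it in a row along its y, 84 mm apart, in any order, each up to 12 mm off the row line; the open tongs fit between them when their x lies along the tray's x.
- platter (a point): Centre of the top face of the steel platter of the counter scale, 58 mm above the counter. Platter 170 mm (x) by 180 mm (y), flat; the grey scale housing under it is 190 by 200 mm. Fixed, does not sink.
- rest_top (a point): Centre of the tongs rest, level with the tops of its bars, 30 mm above the counter; x as the tongs lie, towards their jaws. Fixed black plastic plate (5 mm) with two cross bars, 12 mm thick, 130 mm long in y, at x = -52 and +56 mm. The tongs lie across the bars, tongs_grip about above this point and 12 mm higher; fingers have free room between the bars.
- scanner: Black hand scanner lying on the counter, 170 x 55 x 30 mm, origin under its middle. Loose; leave alone.
- terminal: Black card terminal with keys, 170 x 80 x 36 mm, origin under its middle. Loose; leave alone.
Things that resemble listed ones, but are neither listed nor needed, are in the scene too. What is shaped like the part that bears tongs_grip but pink or red is not meant.

How it is judged:
By the outcome, as a careful person would: the job done as asked, in the order asked, and still so for the second after the job is handed in, with the robot touching nothing.
It also fails if it takes over 72 s, if anything falls off the work surface, if the arm or the gripper's body presses on something with over 40 N, if the wrist force passes 120 N, or if a joint passes its speed limit or range.

## Working session

There is one attempt and no reset: what is moved stays moved. The work goes in short steps, Python scripts to look and compute and a shell command to move; the robot and the scene stay as the last step left them, time stands still between calls to the robot, and variables do not carry over. Pictures are saved under pics/ and viewed, at most 10 in all, crops included, and the job is handed in when it is done.

```bash
ls; mkdir -p pics
cat > h.py <<'E'
import numpy as np, cv2
from bench import sense, snapshot, calibration
def cloud(name):
    p,d=snapshot(name); c=calibration(name)
    f=240/np.tan(np.radians(c['fovy'])/2)
    v,u=np.mgrid[0:480,0:640]
    P=np.stack([(u-c['cx'])/f*d,(v-c['cy'])/f*d,d],-1)
    R=cv2.Rodrigues(np.array(c['rvec'],float))[0]
    W=(P-np.array(c['tvec']).ravel())@R
    W[d==0]=np.nan
    return p,d,W
E
python3 - <<'E'
from h import *
print(sense())
for n in ('scene','top'):
    p,d,W=cloud(n); cv2.imwrite(f'pics/{n}.png',p[...,::-1]); np.save(f'{n}_W.npy',W); np.save(f'{n}_p.npy',p)
    c=calibration(n);print(c, (d>0).mean())
E
```

```text
pics
{'time': 0.0, 'joint_pos': array([ 6.39754655e+01,  7.51568139e+00,  8.53295701e+01, -5.91238180e-04,
        8.72622794e+01, -4.89265391e+00]), 'qd': array([ 0.01713074,  0.01034612, -0.06806347,  0.00597074, -0.05510981,
       -0.06102743]), 'joint_efforts': array([-2.41259790e-03, -5.69420063e+01, -5.00538468e+01, -6.47102897e-04,
        1.51854067e-02,  5.16394300e-05]), 'tool_pos': array([216.0364532 , 559.14421124, 222.23569235]), 'tcp_rot': array([-1.79892811e+02, -8.58285910e-03,  1.58868140e+02]), 'ft_force': array([ 0.15732405,  0.37386271, -0.04187222]), 'wrist_torque': array([ 0.01260813,  0.02885547, -0.01632409]), 'grip_force': 0.0, 'finger_gap': 85.58306793693095}
{'fovy': 54.78470835824215, 'cx': 319.5530909284182, 'cy': 237.98115674871445, 'rvec': array([ 1.46772208,  1.80153756, -0.94981072]), 'tvec': array([ 216.5225575 , -231.49521388, 1529.22564113])} 0.996015625
{'fovy': 49.2578563249752, 'cx': 318.6452209853539, 'cy': 246.54204068783847, 'rvec': array([ 2.16691488, -2.05365603,  0.21810928]), 'tvec': array([-137.93574772,  562.32966021, 1417.39168649])} 0.99603515625
```

View pics/top.png

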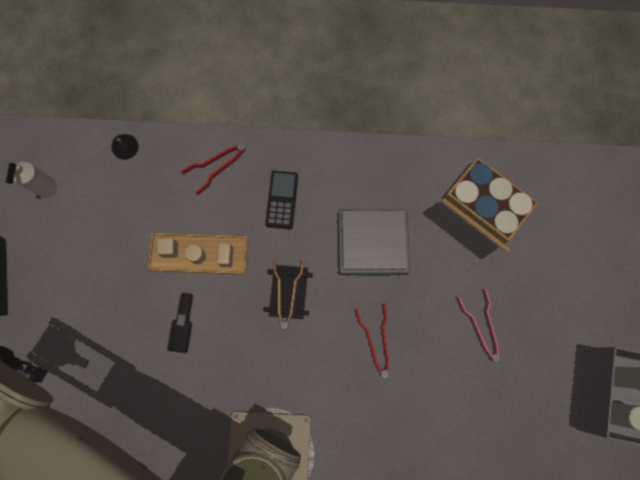

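View pics/scene.png

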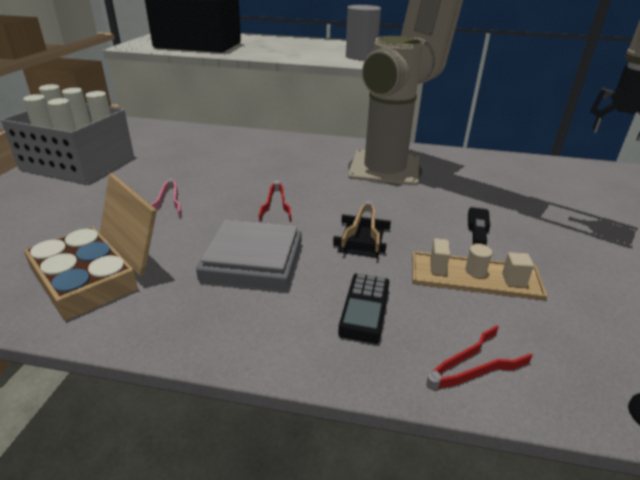

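Top view: the tongs lie on the rest at about (288,292), bow at (284,323). The round soap is the middle one at (194,254), the square soap is at (166,247), the slab at (224,255) and the platter at (374,240). The scene view confirms this order, with the round soap in the middle at (480,260). The red and pink tongs are decoys. Next I measure.

```bash
cat > m.py <<'E'
from h import *
from scipy import ndimage as nd
T=np.load('top_W.npy');S=np.load('scene_W.npy');tp=np.load('top_p.npy').astype(int);sp=np.load('scene_p.npy').astype(int)
def rect(W,m,lbl):
    P=W[m&np.isfinite(W).all(-1)]
    if len(P)<5: print(lbl,'few');return
    r=cv2.minAreaRect(P[:,:2].astype(np.float32))
    print(lbl,len(P),'mean',P.mean(0).round(1),'zmed',np.median(P[:,2]).round(1),'rect c',np.round(r[0],1),'size',np.round(r[1],1),'ang',round(r[2],1))
def box(W,x0,x1,y0,y1):
    m=np.zeros(W.shape[:2],bool);m[y0:y1,x0:x1]=1;return m
for nm,W,bx in (('top',T,{'sq':(155,180,232,265),'rd':(181,208,235,270),'sl':(213,238,237,270)}),('scene',S,{'sl':(425,456,230,282),'rd':(462,496,235,285),'sq':(498,540,245,290)})):
    print(nm,'counter z',np.nanmedian(W[(box(W,320,335,330,360) if nm=='top' else box(W,300,330,290,330))][:,2]))
    for k,b in bx.items():
        rect(W,box(W,*b)&(W[...,2]>61),k+' top'); 
rect(T,box(T,335,415,203,280)&(T[...,2]>52),'platter T')
rect(S,box(S,195,305,215,290)&(S[...,2]>53),'platter S')
rect(T,box(T,146,250,230,277)&(T[...,2]>5)&(T[...,2]<25),'tray T')
for nm,W,p,b in (('T',T,tp,(262,316,255,332)),('S',S,sp,(330,395,198,262))):
    wood=(p[...,0]-p[...,2]>35)
    rect(W,box(W,*b)&wood,'tongs '+nm)
    rect(W,box(W,*b)&(W[...,2]>37),'tongs z>37 '+nm)
    rect(W,box(W,*b)&(p.max(-1)<35)&(W[...,2]>20),'rest bars '+nm)
rect(T,box(T,165,195,290,355)&(T[...,2]>8),'scanner');rect(T,box(T,262,300,168,232)&(T[...,2]>8),'terminal')
E
python3 m.py
python3 - <<'E'
import cv2
a=cv2.imread('pics/top.png')[220:345,140:320]; b=cv2.imread('pics/scene.png')[190:300,320:400]
cv2.imwrite('pics/c1.png',cv2.resize(a,None,fx=4,fy=4,interpolation=cv2.INTER_CUBIC))
E
```

```text
top counter z 0.984683473949
sq top 269 mean [545.4 322.4  68.6] zmed 68.7 rect c [546.  322.6] size [47.6 44.7] ang 6.4
rd top 224 mean [530.8 241.8  68.5] zmed 68.4 rect c [530.4 241.8] size [44.8 46.4] ang 0.9
sl top 260 mean [533.6 157.   68.3] zmed 68.5 rect c [533.9 157.9] size [60.5 34.9] ang 0.8
scene counter z 1.37587150554229
sl top 267 mean [539.5 155.7  68.3] zmed 68.9 rect c [535.2 156.6] size [63.8 33.9] ang 1.7
rd top 269 mean [536.5 240.5  67.9] zmed 68.7 rect c [534.2 241.3] size [46.7 47.4] ang 26.5
sq top 324 mean [550.8 321.1  67.9] zmed 68.5 rect c [545.9 321.8] size [50.5 46. ] ang 3.9
platter T 3633 mean [ 597.9 -262.6   59.3] zmed 59.3 rect c [ 601.6 -262.6] size [173.8 180.6] ang 3.6
platter S 3534 mean [ 608.9 -261.1   59.4] zmed 59.6 rect c [ 599.6 -263.1] size [173.  180.6] ang 3.9
tray T 2690 mean [540.1 239.2  11. ] zmed 10.3 rect c [542.2 244.7] size [137.5 303.9] ang 3.0
tongs T 332 mean [438.9 -24.1  52.1] zmed 54.3 rect c [442.8 -24.3] size [ 82.6 180.2] ang 89.7
tongs z>37 T 416 mean [430.  -23.   52.8] zmed 54.2 rect c [434.  -21.2] size [113.6 197.7] ang 89.7
rest bars T 39 mean [461.2 -27.4  28.7] zmed 28.6 rect c [441.9 -29. ] size [ 88.3 120.6] ang 87.3
tongs S 284 mean [449.3 -23.6  50.4] zmed 54.6 rect c [446.7 -23.1] size [ 83.9 176.9] ang 88.9
tongs z>37 S 444 mean [444.8 -27.5  50.7] zmed 53.2 rect c [433.3 -23.6] size [ 85.9 204.4] ang 89.3
rest bars S 343 mean [461.3 -24.5  26.4] zmed 26.5 rect c [445.4 -26.5] size [121.5 118.2] ang 87.5
scanner 1044 mean [328.9 264.1  28.4] zmed 29.4 rect c [343.1 273. ] size [179.1  72.9] ang 6.0
terminal 1589 mean [708.1   8.9  34.8] zmed 35.7 rect c [718.6  14.6] size [192.6 105.9] ang 3.5
```

View pics/c1.png

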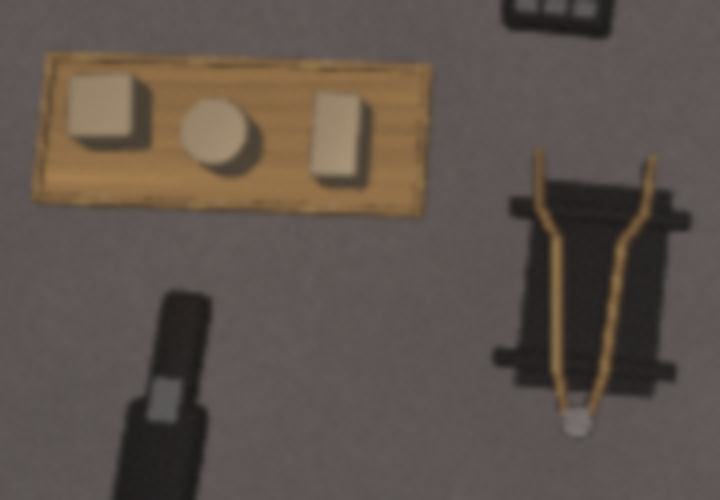

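```bash
python3 -m crank '[[-41.3,-46.5,0,-0.31,8.5],[-41.3,-46.5,0,-0.31,8.5],[-41.3,-46.5,0,-0.31,8.5],[-41.3,-46.5,0,-0.31,8.5],[-41.3,-46.5,0,-0.31,8.5],[-41.3,-46.5,0,-0.31,8.5],[-41.3,-46.5,0,-0.31,8.5],[-41.3,-46.5,0,-0.31,8.5],[-41.3,-46.5,0,-0.31,8.5],[-41.3,-46.5,0,-0.31,8.5],[-41.3,-46.5,0,-0.31,8.5],[-41.3,-46.5,0,-0.31,8.5],[-41.3,-46.5,0,-0.31,8.5],[-41.3,-46.5,0,-0.31,8.5],[-41.3,-46.5,0,-0.31,8.5],[-41.3,-46.5,0,-0.31,8.5],[-41.3,-46.5,0,-0.31,8.5],[-41.3,-46.5,0,-0.31,8.5]]'
cat >> h.py <<'E'
from scipy.spatial.transform import Rotation as Ro
def wcloud():
    s=sense(); p,d=snapshot('wrist'); c=calibration('wrist')
    f=240/np.tan(np.radians(c['fovy'])/2)
    v,u=np.mgrid[0:480,0:640]; a=u-c['cx'];b=v-c['cy'];r=np.hypot(a,b)+1e-9;t=r/f
    P=np.stack([a/r*np.tan(t)*d,b/r*np.tan(t)*d,d],-1)
    M=np.array(c['tool_from_camera']); Q=P@M[:3,:3].T+M[:3,3]
    W=Q@Ro.from_euler('xyz',s['tcp_rot'],degrees=True).as_matrix().T+s['tool_pos']
    W[d==0]=np.nan
    return p,d,W,s
E
python3 - <<'E'
from h import *
p,d,W,s=wcloud(); cv2.imwrite('pics/w1.png',p[...,::-1]); np.save('w1_W.npy',W);np.save('w1_p.npy',p)
print(calibration('wrist'),s['tool_pos'],s['tcp_rot'],s['joint_pos'])
print(np.nanmedian(W[...,2]),W[240,320])
E
```

```text
time: 1.9
tool_pos: [433.7, -22.0, 223.4]
tcp_rot: [180.0, 0.0, 176.7]
ft_force: [-0.1, 0.2, 0.3]
finger_gap: 85.1
grip_force: 0.0
{'fovy': 65.70646984690485, 'cx': 318.7488198381194, 'cy': 249.47221221880062, 'tool_from_camera': array([[ 8.16027632e-04, -9.52685010e-01, -3.03958230e-01,
         7.80266895e+01],
       [ 9.99999440e-01,  5.72565126e-04,  8.90099151e-04,
         1.33700067e-01],
       [-6.73948237e-04, -3.03958786e-01,  9.52684944e-01,
        -1.51278840e+02],
       [ 0.00000000e+00,  0.00000000e+00,  0.00000000e+00,
         1.00000000e+00]])} [433.74966214 -21.97888859 223.36498773] [1.79995983e+02 1.14453515e-02 1.76731367e+02] [-9.67565311e+00 -1.91568339e+01  1.10089080e+02  5.27026597e-03
  8.90568283e+01 -9.64071071e+01]
1.2504109771323897 [463.4960733  -21.89225478   4.87160163]
```

View pics/w1.png

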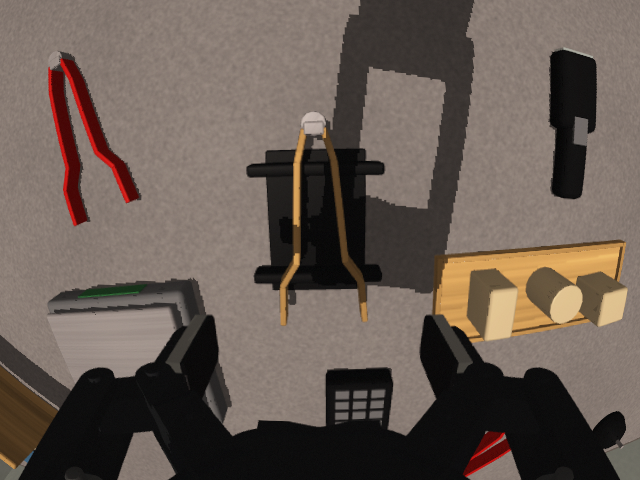

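The wrist view shows the tongs centrally, bow at (314,123) and jaw ends at (283,320) and (364,317). The bars are clear to see. Next I fit the tongs' axis and the rest.

```bash
cat > t.py <<'E'
from h import *
W=np.load('w1_W.npy');p=np.load('w1_p.npy').astype(int)
m=np.zeros((480,640),bool);m[105:330,240:392]=1
z=W[...,2]
tm=m&(z>46)
P=W[tm]
print('tongs n',len(P),'z 50/95%',np.percentile(P[:,2],[50,95]).round(1),'x',np.percentile(P[:,0],[0.5,99.5]).round(1))
# midline: for x bins, extents of left/right arm
th=0
P=P[P[:,2]>50]
bins=np.arange(330,550,10);L=[]
for b in bins:
    q=P[(P[:,0]>=b)&(P[:,0]<b+10)]
    if len(q)>6:
        y=q[:,1];L.append((b+5,(np.percentile(y,2)+np.percentile(y,98))/2,np.ptp(np.percentile(y,[2,98]))));
L=np.array(L);print(L.round(1))
k=np.polyfit(L[2:,0],L[2:,1],1);print('yaw',np.degrees(np.arctan(k[0])),'mid y at 434',np.polyval(k,434))
bm=m&(z>20)&(z<36)&(p.max(-1)<60);B=W[bm]
print('bars z',np.percentile(B[:,2],[10,50,90]).round(1))
for lo,hi in((360,415),(470,520)):
    q=B[(B[:,0]>lo)&(B[:,0]<hi)&(B[:,2]>25)]
    r=cv2.minAreaRect(q[:,:2].astype(np.float32));print(len(q),r,np.polyfit(q[:,1],q[:,0],1))
# soaps/tray yaw
W2=np.load('top_W.npy');t=np.load('top_p.npy').astype(int)
E
python3 t.py
```

```text
tongs n 3317 z 50/95% [54.4 55.9] x [336.6 532.7]
[[335.  -21.5  16.1]
 [345.  -21.6  20.4]
 [355.  -21.8  24.7]
 [365.  -21.4  30.1]
 [375.  -22.1  36.5]
 [385.  -21.7  38.9]
 [395.  -21.8  40.1]
 [405.  -21.9  41.2]
 [415.  -22.1  42.4]
 [425.  -22.1  43.8]
 [435.  -21.9  45.8]
 [445.  -22.   46.9]
 [455.  -22.1  48.2]
 [465.  -22.3  49.7]
 [475.  -22.1  61.3]
 [485.  -22.5  75. ]
 [495.  -22.1  79.6]
 [505.  -22.2  81.4]
 [515.  -22.2  83.2]
 [525.  -22.3  83.4]
 [535.  -22.   84.7]]
yaw -0.16916968906894575 mid y at 434 -21.995002537674893
bars z [26.6 30.1 31.3]
1527 ((387.5377502441406, -22.644763946533203), (127.39412689208984, 12.33017635345459), 87.73371887207031) [3.76861359e-02 3.88067573e+02]
1238 ((488.7984313964844, -25.938339233398438), (128.39817810058594, 31.809553146362305), 88.19245147705078) [3.73473103e-02 4.94839399e+02]
```

```bash
python3 -m crank '[[0,0,4,-0.053,7.0],[0,0,8,-0.053,7.0],[0,0,12,-0.053,7.0],[0,0,15,-0.053,7.0],[0,0,16.5,-0.053,7.0],[0,0,17.8,-0.053,7.0],[0,0,17.8,-0.053,7.0],[0,0,17.8,-0.053,7.0]]' 60; python3 -m crank '[[0,0,0,0,5.0],[0,0,0,0,4.6],[0,0,0,0,4.4],[0,0,0,0,4.2],[0,0,0,0,4.2],[0,0,0,0,4.2],[0,0,0,0,4.2]]'
```

```text
time: 2.75
tool_pos: [434.4, -22.8, 46.0]
tcp_rot: [-180.0, 0.0, 179.7]
ft_force: [0.6, 0.1, 0.7]
finger_gap: 69.8
grip_force: 0.0
time: 3.45
tool_pos: [433.8, -22.9, 45.3]
tcp_rot: [180.0, -0.0, 179.7]
ft_force: [0.0, -0.3, 0.3]
finger_gap: 41.6
grip_force: 0.0
```

```bash
python3 -m crank '[[0,0,-1,0,4.2],[0,0,-3,0,4.2],[0,0,-5,0,4.2],[0,0,-5,0,4.2],[0,0,-5,0,4.2]]'
python3 - <<'E'
from h import *
p,d,W,s=wcloud(); cv2.imwrite('pics/w2.png',p[...,::-1]);print(s['grip_force'],s['finger_gap'],s['ft_force'])
E
```

```text
time: 3.95
tool_pos: [434.4, -23.1, 95.9]
tcp_rot: [-180.0, 0.1, 179.7]
ft_force: [-0.0, -0.5, -0.7]
finger_gap: 42.1
grip_force: 0.0
0.0 42.073499978015775 [-0.02449733 -0.50792597 -0.7445287 ]
```

View pics/w2.png

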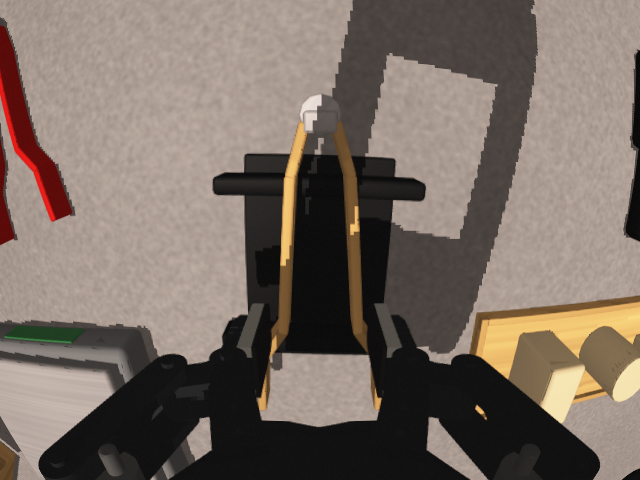

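The wrist view shows the tongs between the pads, bow at (320,113). Depth will show whether they were lifted.

```bash
cat > tw.py <<'E'
from h import *
def tongs(z0):
    p,d,W,s=wcloud();q=p.astype(int);m=(q[...,0]-q[...,2]>40)&np.isfinite(W[...,2]);m[:, :230]=0;m[:,420:]=0
    P=W[m];P=P[P[:,2]>z0]; print('n',len(P),'x',np.percentile(P[:,0],[1,99]).round(1),'z50/95',np.percentile(P[:,2],[50,95]).round(1))
    P=P[P[:,2]>np.percentile(P[:,2],95)-5]
    for b in np.arange(P[:,0].min()//15*15,P[:,0].max(),15):
        y=P[(P[:,0]>=b)&(P[:,0]<b+15)];
        if len(y)>8: lo,hi=np.percentile(y[:,1],[2,98]);print(round(b+7.5),round((lo+hi)/2,1),round(hi-lo,1),'z',y[:,2].mean().round(1))
    b=W[90:130,300:340].reshape(-1,3);b=b[b[:,2]>z0];
    if len(b):print('bow',np.percentile(b,[1,50,99],axis=0).round(1).tolist())
    print(s['tool_pos'],s['tcp_rot'],s['finger_gap'],s['grip_force'],s['ft_force'])
if __name__=='__main__': import sys;tongs(float(sys.argv[1]))
E
python3 tw.py 35
```

```text
n 6075 x [352.7 530.5] z50/95 [54.3 55.5]
352 -21.6 25.4 z 54.5
368 -21.9 32.6 z 54.4
382 -22.0 38.1 z 54.4
398 -22.1 40.0 z 54.4
412 -21.9 42.4 z 56.8
428 -21.9 44.4 z 54.4
442 -21.9 46.6 z 58.3
458 -22.2 48.7 z 54.3
472 -22.9 56.6 z 54.3
488 -23.5 60.6 z 54.5
502 -58.2 2.1 z 54.1
518 -22.8 81.8 z 54.0
532 -22.9 82.4 z 54.1
bow [[335.6, -31.7, 52.3], [345.1, -21.8, 54.5], [352.8, -11.9, 57.0]]
[433.70980387 -22.92233163  95.04781096] [ 1.79999797e+02 -5.16879552e-03  1.79666534e+02] 41.5565283526115 0.0 [ 0.46291742 -0.50164887 -0.12605672]
```

```bash
python3 -m crank '[[0,0,0,0,6.0],[0,0,0,0,6.0],[0,0,3,0,6.0],[0,0,5,0,6.0],[0,0,5,0,5.0],[0,0,5,0,4.2],[0,0,5,0,4.2],[0,0,5,0,4.2],[0,0,5,0,4.2],[0,0,5,0,4.2]]' 60; python3 tw.py 35; python3 -m crank '[[0,0,0,0,4.0],[0,0,0,0,4.0],[0,0,0,0,4.0]]';python3 tw.py 35|tail -1
python3 - <<'E'
from h import *
p,d=snapshot('wrist'); cv2.imwrite('pics/w3.png',p[...,::-1])
E
```

```text
time: 5.05
tool_pos: [434.3, -23.0, 45.9]
tcp_rot: [-180.0, 0.1, 179.7]
ft_force: [-0.0, 0.1, 0.2]
finger_gap: 42.2
grip_force: 0.0
n 8769 x [352.3 480.8] z50/95 [54.3 55.4]
352 -21.9 25.1 z 54.5
368 -21.9 32.6 z 54.4
382 -22.0 38.1 z 54.4
398 -22.1 40.3 z 54.3
412 -22.1 42.4 z 54.6
428 -22.4 42.9 z 54.3
442 -22.7 42.3 z 55.0
458 -22.7 47.8 z 54.3
472 -22.8 56.4 z 54.3
488 -22.9 61.1 z 54.4
bow [[338.9, -29.3, 52.3], [346.8, -21.9, 55.1], [354.2, -14.7, 56.9]]
[434.34133696 -23.02940712  45.88755275] [-1.79988135e+02  6.27025219e-02  1.79668659e+02] 42.23374973959163 0.0 [-0.01619088  0.14051634  0.16918833]
time: 5.4
tool_pos: [433.8, -23.0, 45.3]
tcp_rot: [-180.0, -0.0, 179.7]
ft_force: [0.7, 0.9, -0.0]
finger_gap: 39.7
grip_force: 0.0
[433.84945369 -22.96581177  45.27709805] [-1.79999473e+02 -2.60432597e-03  1.79666148e+02] 39.65371000363327 0.0 [ 0.66656179  0.86533059 -0.01267187]
```

View pics/w3.png

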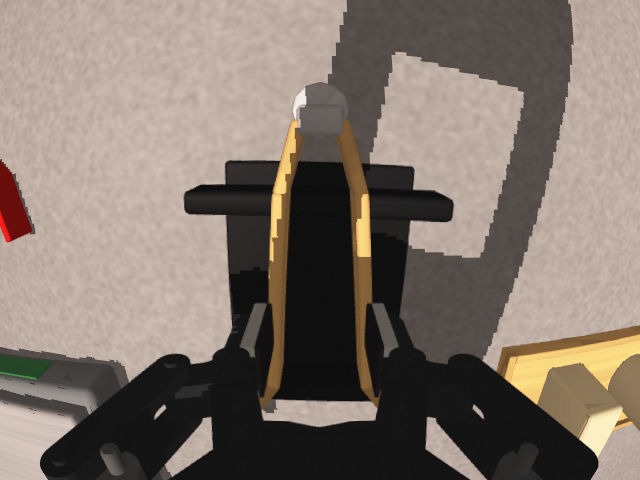

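Pads straddle the arms, but there's no contact yet at an indicated 40 mm, so the reading runs small. I close on until force shows.

```bash
python3 -m crank '[[0,0,0,0,3.7],[0,0,0,0,3.7],[0,0,0,0,3.7]]'|tail -2;python3 tw.py 35|tail -7; python3 -m crank '[[0,0,0,0,3.4],[0,0,0,0,3.4],[0,0,0,0,3.4]]' |tail -2
python3 tw.py 35|tail -7
```

```text
finger_gap: 37.1
grip_force: 0.0
428 -22.0 43.0 z 54.2
442 -22.6 37.9 z 55.8
458 -22.7 43.5 z 54.2
472 -22.9 54.5 z 54.4
488 -22.9 55.7 z 54.1
bow [[338.6, -29.2, 52.4], [346.2, -22.1, 55.0], [353.7, -14.6, 57.0]]
[433.87828986 -22.96620948  45.29352648] [-1.79999753e+02 -5.35784045e-04  1.79663600e+02] 37.08176438374441 0.0 [1.04079228 0.13134409 0.79430163]
finger_gap: 34.4
grip_force: 0.0
412 -22.0 42.3 z 54.4
428 -22.1 43.0 z 54.3
442 -23.1 34.6 z 64.1
458 -22.9 40.2 z 53.6
472 -22.9 52.3 z 54.2
bow [[338.6, -29.2, 52.5], [346.4, -21.8, 55.0], [353.7, -14.6, 57.0]]
[433.88615478 -22.94916294  45.30322943] [ 1.79999985e+02 -1.14439360e-04  1.79667261e+02] 34.386449098939806 0.0 [ 0.12655739  0.25348424 -0.7645806 ]
```

Run:
```python
from h import *
p,d,W=cloud('scene'); cv2.imwrite('pics/s2.png',cv2.resize(p[130:290,290:450,::-1],None,fx=3.7,fy=3.7,interpolation=cv2.INTER_CUBIC))
p,d,W,s=wcloud(); dark=(p.max(-1)<110)
# pad points: near tcp in y +-60, z<120
m=np.isfinite(W[...,2])&(abs(W[...,0]-434)<40)&(abs(W[...,1]+23)<60)&(W[...,2]>8)&(W[...,2]<110)&(p[...,0].astype(int)-p[...,2]<30)
P=W[m]
for z in range(10,110,10):
    q=P[(P[:,2]>=z)&(P[:,2]<z+10)]
    for sg in (1,-1):
        r=q[sg*(q[:,1]+23)>0]
        if len(r)>5: print(z,sg,len(r),'y',np.percentile(r[:,1],[2,50,98]).round(1),'x',np.percentile(r[:,0],[2,98]).round(1))
```

```text
20 1 80 y [ 1.8 21.8 36.5] x [394.1 395.6]
30 1 34 y [-3.7 27.9 35.6] x [394.  468.5]
50 1 93 y [-5.8 -5.5  0.6] x [407.1 457. ]
50 -1 91 y [-45.8 -39.9 -39.5] x [422.4 450. ]
60 1 437 y [-5.8 -2.9  7.4] x [422.4 442.7]
60 -1 433 y [-52.5 -42.4 -39.4] x [422.2 442.6]
70 1 568 y [-5.9 -1.9  7.8] x [422.5 442.9]
70 -1 572 y [-52.7 -43.2 -39.5] x [422.2 443. ]
80 1 616 y [-5.9 -3.   7.6] x [422.3 442.4]
80 -1 617 y [-52.7 -42.1 -39.5] x [422.1 443. ]
90 1 946 y [-5.8 -3.4 15.3] x [420.4 443.4]
90 -1 938 y [-60.8 -42.  -39.6] x [420.2 443.3]
100 1 2470 y [-4.3 11.9 26.5] x [420.3 442.9]
100 -1 2498 y [-71.8 -57.2 -40.9] x [419.9 442.8]
```

View pics/s2.png

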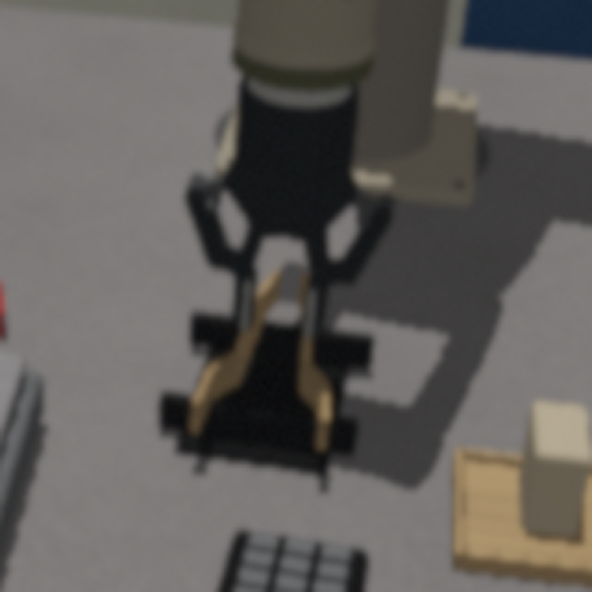

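```bash
cat > jw.py <<'E'
from h import *
p,d,W=cloud('scene')
q=p.astype(int);P=W[(q[...,0]-q[...,2]>25)&np.isfinite(W[...,2])]
s=sense();P=P[(abs(P[:,0]-s['tool_pos'][0])<130)&(abs(P[:,1]-s['tool_pos'][1])<70)]
for b in range(330,545,10):
    r=P[(P[:,0]>=b)&(P[:,0]<b+10)]
    if len(r)>3: print(b+5,len(r),'y',r[:,1].min().round(1),r[:,1].max().round(1),'zmax',r[:,2].max().round(1))
print(s['finger_gap'],s['grip_force'])
E
python3 jw.py
```

```text
365 12 y -38.6 -33.0 zmax 58.3
375 11 y -40.5 -34.6 zmax 57.5
385 11 y -42.3 -38.1 zmax 57.1
395 8 y -43.8 -39.1 zmax 57.4
405 6 y -41.9 -39.1 zmax 55.8
415 6 y -41.2 -40.1 zmax 52.2
425 7 y -74.7 15.1 zmax 51.3
435 5 y -42.2 16.0 zmax 41.4
445 13 y -46.5 16.7 zmax 56.0
455 11 y -48.1 17.2 zmax 57.6
465 15 y -47.3 -0.9 zmax 57.4
475 45 y -51.3 1.9 zmax 56.9
485 59 y -63.2 7.9 zmax 58.0
495 26 y -72.7 18.7 zmax 57.3
505 17 y -65.3 15.0 zmax 57.7
515 18 y -66.3 15.5 zmax 58.2
525 21 y -67.2 16.5 zmax 56.2
535 40 y -66.6 17.5 zmax 56.4
34.37789123062097 0.0
```

Run:
```python
from h import *
p,d,W,s=wcloud(); cv2.imwrite('pics/w4.png',cv2.resize(p[280:420,210:430,::-1],None,fx=3.6,fy=3.6,interpolation=cv2.INTER_NEAREST))
for r in (310,330,350,365,380,395):
    for c in (260,264,268,272,276,280,284,290): 
        w=W[r,c];print(r,c,p[r,c].tolist(),w.round(0).tolist())
```

```text
310 260 [84, 80, 73] [422.0, -46.0, 67.0]
310 264 [94, 90, 82] [423.0, -44.0, 66.0]
310 268 [95, 90, 82] [422.0, -43.0, 66.0]
310 272 [60, 56, 51] [423.0, -41.0, 65.0]
310 276 [18, 17, 17] [423.0, -40.0, 64.0]
310 280 [110, 80, 47] [428.0, -39.0, 54.0]
310 284 [111, 82, 47] [437.0, -39.0, 38.0]
310 290 [15, 13, 15] [453.0, -39.0, 6.0]
330 260 [95, 89, 82] [423.0, -44.0, 82.0]
330 264 [95, 90, 83] [423.0, -42.0, 81.0]
330 268 [21, 19, 19] [423.0, -41.0, 81.0]
330 272 [17, 16, 16] [423.0, -39.0, 80.0]
330 276 [18, 17, 15] [431.0, -40.0, 67.0]
330 280 [64, 48, 31] [437.0, -39.0, 56.0]
330 284 [54, 41, 29] [467.0, -43.0, 5.0]
330 290 [16, 15, 15] [467.0, -40.0, 6.0]
350 260 [107, 102, 94] [424.0, -42.0, 92.0]
350 264 [31, 29, 27] [424.0, -41.0, 92.0]
350 268 [20, 19, 19] [425.0, -40.0, 91.0]
350 272 [18, 17, 17] [431.0, -40.0, 82.0]
350 276 [15, 14, 14] [436.0, -39.0, 74.0]
350 280 [111, 80, 46] [450.0, -40.0, 53.0]
350 284 [41, 31, 24] [481.0, -44.0, 5.0]
350 290 [15, 14, 13] [481.0, -40.0, 6.0]
365 260 [21, 20, 21] [426.0, -42.0, 98.0]
365 264 [19, 19, 18] [430.0, -41.0, 93.0]
365 268 
[... 220 characters left out ...]
15] [489.0, -40.0, 10.0]
380 260 [21, 21, 21] [421.0, -39.0, 112.0]
380 264 [19, 19, 19] [435.0, -41.0, 96.0]
380 268 [23, 22, 21] [438.0, -41.0, 92.0]
380 272 [16, 15, 14] [441.0, -40.0, 88.0]
380 276 [131, 96, 55] [466.0, -43.0, 55.0]
380 280 [88, 63, 38] [468.0, -42.0, 52.0]
380 284 [14, 13, 14] [489.0, -43.0, 26.0]
380 290 [15, 13, 13] [488.0, -39.0, 26.0]
395 260 [21, 21, 22] [417.0, -37.0, 124.0]
395 264 [25, 24, 24] [417.0, -36.0, 125.0]
395 268 [36, 33, 31] [444.0, -41.0, 92.0]
395 272 [80, 59, 35] [477.0, -46.0, 54.0]
395 276 [18, 18, 17] [497.0, -48.0, 30.0]
395 280 [16, 14, 14] [495.0, -45.0, 31.0]
395 284 [16, 15, 16] [496.0, -43.0, 31.0]
395 290 [16, 16, 17] [496.0, -39.0, 31.0]
```

View pics/w4.png

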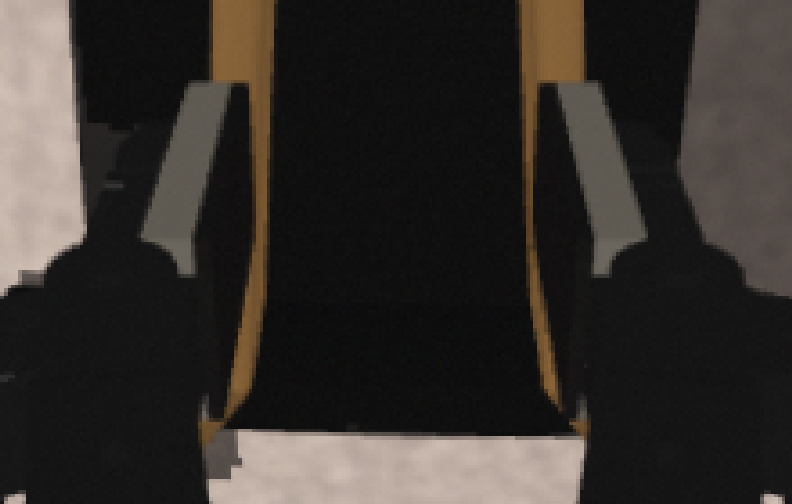

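Run:
```python
from h import *
W=np.load('w1_W.npy')
m=np.isfinite(W[...,2])&(W[...,2]>130)&(np.hypot(W[...,0]-434,W[...,1]+22)<90)
P=W[m]; print(np.percentile(P[:,2],[0,0.5,1,5])-223.4)
q=P[P[:,2]<np.percentile(P[:,2],3)];print(q.mean(0),q.min(0),q.max(0))
p,d,W=cloud('scene'); m=np.isfinite(W[...,2])&(abs(W[...,0]-440)<25)&(abs(abs(W[...,1]+23)-24)<14)&(W[...,2]>15)
q=p.astype(int);m&=(q[...,0]-q[...,2]<22)
P=W[m];print(P[np.argsort(P[:,2])][:25].round(0).tolist())
```

```text
[20.7602727  25.10521112 27.42476942 40.51266264]
[429.8078462  -21.61186764 252.48378882] [419.05331736 -77.15405491 244.1602727 ] [447.23479114  35.13065229 257.82641077]
[[415.0, -9.0, 36.0], [426.0, -42.0, 55.0], [442.0, -45.0, 55.0], [443.0, -47.0, 56.0], [443.0, -3.0, 56.0], [445.0, -5.0, 57.0], [442.0, -8.0, 57.0], [442.0, -48.0, 58.0], [443.0, -3.0, 59.0], [443.0, -45.0, 59.0], [444.0, -6.0, 59.0], [428.0, -42.0, 59.0], [444.0, -43.0, 59.0], [442.0, -6.0, 61.0], [437.0, -4.0, 61.0], [427.0, -42.0, 61.0], [442.0, -43.0, 61.0], [437.0, 1.0, 62.0], [443.0, -45.0, 62.0], [444.0, -48.0, 62.0], [437.0, 3.0, 62.0], [436.0, -54.0, 62.0], [445.0, -3.0, 63.0], [442.0, -48.0, 64.0], [445.0, -6.0, 65.0]]
```

The two cameras agree that the fingertips are at z≈56, about 33 mm higher than the TCP reading implies, so the pads closed above the tongs. I open, go 30 mm lower while watching the force, and close again.

```bash
python3 -m crank '[[0,0,0,0,6.8],[0,0,0,0,6.8],[0,0,0,0,6.8],[0,0,0,0,6.8],[0,0,0.5,0,6.8],[0,0,1,0,6.8],[0,0,1.5,0,6.8],[0,0,2,0,6.8],[0,0,2.5,0,6.8],[0,0,3,0,6.8],[0,0,3,0,6.8]]'; python3 -m crank '[[0,0,0,0,5.0],[0,0,0,0,4.6],[0,0,0,0,4.3],[0,0,0,0,4.2],[0,0,0,0,4.2],[0,0,0,0,4.2]]' 60; python3 jw.py
```

```text
time: 7.55
tool_pos: [433.1, -22.8, 14.3]
tcp_rot: [180.0, -0.1, 179.7]
ft_force: [-0.0, 0.1, -0.4]
finger_gap: 68.2
grip_force: 0.0
time: 8.15
tool_pos: [434.7, -23.1, 16.1]
tcp_rot: [-180.0, 0.1, 179.7]
ft_force: [-1.4, 0.1, 5.4]
finger_gap: 42.2
grip_force: 8.3
365 6 y -35.6 -33.2 zmax 50.3
375 13 y -38.1 -13.0 zmax 55.0
385 4 y -39.4 -37.3 zmax 56.4
395 8 y -40.5 -9.9 zmax 56.7
405 13 y -41.5 -6.4 zmax 56.9
415 7 y -40.8 -5.8 zmax 56.6
425 11 y -71.8 9.9 zmax 56.9
435 17 y -71.4 11.0 zmax 56.1
445 18 y -72.4 11.8 zmax 85.7
455 10 y -71.2 2.1 zmax 56.5
465 15 y -44.9 -5.7 zmax 56.8
475 32 y -47.6 -2.0 zmax 55.9
485 52 y -60.6 3.5 zmax 56.9
495 34 y -68.4 13.3 zmax 57.2
505 19 y -61.6 11.9 zmax 57.1
515 16 y -61.9 10.9 zmax 57.5
525 19 y -62.9 12.0 zmax 56.7
535 44 y -64.0 12.3 zmax 56.3
42.14594392971651 8.342419074615464
```

```bash
python3 -m crank '[[0,0,-0.5,0,4.2],[0,0,-2,0,4.2],[0,0,-4,0,4.2],[0,0,-7,0,4.2],[0,0,-10,0,4.2],[0,0,-12,0,4.2],[0,0,-12,0,4.2],[0,0,-12,0,4.2]]'; python3 tw.py 100
```

```text
time: 9.0
tool_pos: [433.9, -23.0, 135.2]
tcp_rot: [-180.0, 0.0, 179.7]
ft_force: [0.2, 1.0, -0.8]
finger_gap: 41.9
grip_force: 6.4
n 12746 x [352.  470.5] z50/95 [173.1 174.2]
352 -22.2 24.9 z 173.2
368 -22.2 31.5 z 173.2
382 -22.2 36.0 z 173.2
398 -22.2 37.4 z 173.1
412 -22.5 38.7 z 173.2
428 -22.7 39.9 z 173.2
442 -22.8 41.3 z 173.2
458 -22.8 42.6 z 173.4
472 -22.9 42.8 z 172.7
bow [[342.1, -27.8, 171.6], [348.2, -21.9, 174.2], [354.2, -16.3, 175.8]]
[433.93189241 -22.97069123 135.19764928] [-1.79994050e+02  3.49648325e-02  1.79664697e+02] 41.940420380457766 6.373917622622685 [ 0.23252372  1.0069481  -0.76443623]
```

Tongs held level: top at 173 with the TCP at 135, so mid-height = TCP + 26. The scanner's tip lies near where the tongs and fingers will go, so I measure that first.

Run:
```python
from h import *
for n in ('top','w1'):
    W=np.load(n+'_W.npy'); P=W[np.isfinite(W[...,2])]
    P=P[(P[:,0]>250)&(P[:,0]<470)&(P[:,1]>190)&(P[:,1]<340)&(P[:,2]>10)&(P[:,2]<60)]
    for b in range(360,465,10):
        r=P[(P[:,0]>=b)&(P[:,0]<b+10)]
        if len(r)>3: print(n,b+5,len(r),'y',np.percentile(r[:,1],[3,97]).round(0),'z',np.percentile(r[:,2],[50,97]).round(1))
    Q=W[np.isfinite(W[...,2])];Q=Q[(Q[:,2]>62)&(Q[:,2]<75)&(Q[:,0]>490)&(Q[:,0]<590)&(Q[:,1]>120)&(Q[:,1]<360)]
    for lo,hi in((120,195),(205,280),(285,360)):
        q=Q[(Q[:,1]>lo)&(Q[:,1]<hi)];print(len(q),cv2.minAreaRect(q[:,:2].astype(np.float32)))
    t=W[np.isfinite(W[...,2])];t=t[(t[:,2]>9)&(t[:,2]<18)&(t[:,0]>460)&(t[:,0]<630)&(t[:,1]>80)&(t[:,1]<400)]
    for y0 in (130,200,280,350):
        r=t[abs(t[:,1]-y0)<12];print('tray',y0,np.percentile(r[:,0],[1,99]).round(0))
```

```text
top 365 47 y [248. 279.] z [26.7 36.1]
top 375 45 y [247. 277.] z [28.7 33.9]
top 385 48 y [246. 279.] z [28.  33.2]
top 395 43 y [246. 277.] z [28.2 34.2]
top 405 48 y [245. 277.] z [27.8 32.9]
top 415 43 y [244. 275.] z [28.  33.9]
top 425 11 y [253. 327.] z [25.1 33.5]
252 ((533.902587890625, 157.93521118164062), (60.52012252807617, 34.8551025390625), 0.7867415547370911)
214 ((531.419677734375, 242.1696014404297), (45.30376434326172, 45.14427185058594), 32.32400894165039)
262 ((546.0484619140625, 322.56341552734375), (47.59381866455078, 44.73240661621094), 6.3966383934021)
tray 130 [488. 601.]
tray 200 [486. 598.]
tray 280 [485. 595.]
tray 350 [484. 595.]
w1 365 257 y [249. 278.] z [27.9 32.5]
w1 375 260 y [248. 278.] z [27.7 29.9]
w1 385 259 y [247. 278.] z [27.7 30.1]
w1 395 261 y [246. 277.] z [27.6 29.9]
w1 405 254 y [246. 277.] z [27.8 29.8]
w1 415 237 y [246. 275.] z [27.6 30. ]
w1 425 54 y [248. 275.] z [25.3 27.4]
1548 ((533.7006225585938, 158.73373413085938), (60.222835540771484, 34.69558334350586), 0.6938779950141907)
1069 ((531.4239501953125, 243.2589111328125), (46.84736633300781, 47.13352966308594), 56.508384704589844)
921 ((545.169921875, 324.2171936035156), (45.9510612487793, 47.562782287597656), 6.157017230987549)
tray 130 [487. 574.]
tray 200 [486. 595.]
tray 280 [484. 596.]
tray 350 [483. 594.]
```

```bash
python3 -m crank '[[-0.5,3,0,-0.05,4.2],[-1,7,0,-0.1,4.2],[-1.3,11,0,-0.17,4.2],[-1.6,15,0,-0.22,4.2],[-1.8,19,0,-0.27,4.2],[-1.86,22.5,0,-0.27,4.2],[-1.86,24.5,0,-0.27,4.2],[-1.86,24.5,0,-0.27,4.2],[-1.86,24.5,0,-0.27,4.2]]'; python3 -m crank '[[0,0,2,0,4.2],[0,0,5,0,4.2],[0,0,7,0,4.2],[0,0,7,0,4.2],[0,0,7,0,4.2]]'
python3 - <<'E'
from h import *
p,d,W=cloud('scene')
# jaws: wood-coloured at height ~ 78-104 ; report extents along/perp to tongs axis
s=sense();q=p.astype(int);P=W[(q[...,0]-q[...,2]>25)&np.isfinite(W[...,2])]
a=np.radians(s['tcp_rot'][2]-180);u=np.array([np.cos(a),np.sin(a)]);v=np.array([-u[1],u[0]])
D=P[:,:2]-s['tool_pos'][:2];A=D@u;B=D@v
m=(abs(B)<48)&(A>-110)&(A<115)&(P[:,2]>60)
for b in range(-110,115,15):
    r=m&(A>=b)&(A<b+15)
    if r.sum()>4: print(b,r.sum(),B[r].min().round(1),B[r].max().round(1),P[r,2].min().round(0),P[r,2].max().round(0))
print(A[m].max()); print(((np.array([531.4,242.7])-s['tool_pos'][:2])@u, (np.array([531.4,242.7])-s['tool_pos'][:2])@v),s['grip_force'])
cv2.imwrite('pics/s3.png',cv2.resize(p[120:320,340:580,::-1],None,fx=3,fy=3,interpolation=cv2.INTER_CUBIC))
E
```

```text
time: 9.95
tool_pos: [452.7, 221.6, 133.5]
tcp_rot: [-180.0, -0.2, -164.8]
ft_force: [-0.1, -0.4, -0.7]
finger_gap: 42.2
grip_force: 6.4
time: 10.45
tool_pos: [453.6, 220.8, 65.1]
tcp_rot: [-180.0, -0.1, -164.9]
ft_force: [-0.7, -0.2, -0.5]
finger_gap: 42.2
grip_force: 6.4
-65 18 -18.1 14.8 81.0 106.0
-50 31 9.8 15.9 79.0 105.0
-35 34 10.4 15.6 79.0 106.0
-20 36 -34.0 16.2 82.0 128.0
-5 32 -47.2 16.3 82.0 142.0
10 62 -26.2 16.1 82.0 141.0
25 62 -26.7 20.4 81.0 106.0
40 73 -36.7 28.5 81.0 106.0
55 55 -39.8 30.6 81.0 105.0
70 91 -40.4 36.1 67.0 106.0
85 189 -41.3 34.4 61.0 107.0
100 18 -37.7 29.0 66.0 92.0
106.91929123072698
(np.float64(79.8308996890209), np.float64(0.5983721500210677)) 6.375675987219438
```

View pics/s3.png

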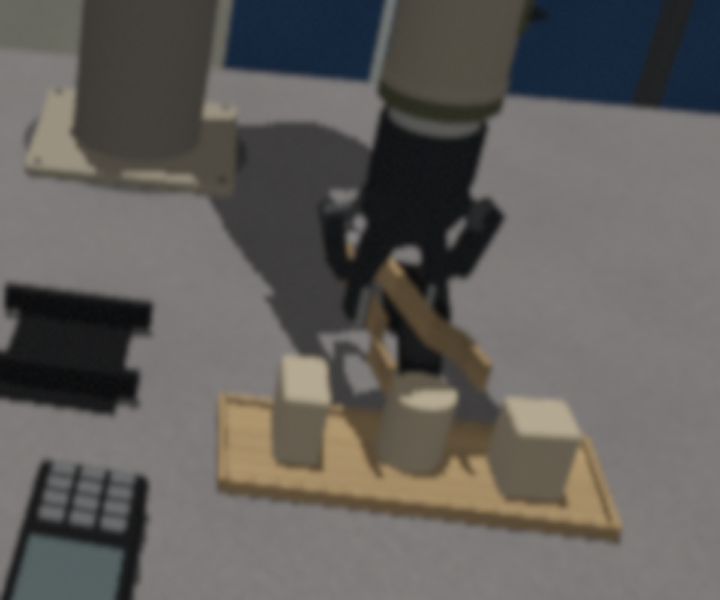

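The jaws straddle the round soap (crop, soap at (418,420)) and both neighbours are clear. I descend and check the force.

```bash
python3 -m crank '[[0,0.2,0.8,0,4.2],[0,0.2,1.6,0,4.2],[0,0.2,2.4,0,4.2],[0,0.2,2.4,0,4.2]]'; python3 -m crank '[[0,0,0.8,0,4.2],[0,0,1.6,0,4.2],[0,0,2.2,0,4.2],[0,0,2.5,0,4.2],[0,0,2.5,0,4.2]]'
```

```text
time: 10.9
tool_pos: [452.2, 223.5, 39.7]
tcp_rot: [-180.0, -0.1, -164.8]
ft_force: [-0.1, 0.5, -1.5]
finger_gap: 42.1
grip_force: 6.4
time: 11.4
tool_pos: [452.8, 223.7, 15.5]
tcp_rot: [-180.0, -0.1, -164.9]
ft_force: [0.1, -1.0, -0.9]
finger_gap: 42.1
grip_force: 6.4
```

Free of contact. Now I squeeze in stages.

```bash
python3 -m crank '[[0,0,0,0,4.0],[0,0,0,0,3.8],[0,0,0,0,3.7],[0,0,0,0,3.6],[0,0,0,0,3.6]]' 60;  python3 -m crank '[[0,0,0,0,3.5],[0,0,0,0,3.4],[0,0,0,0,3.3],[0,0,0,0,3.2],[0,0,0,0,3.0],[0,0,0,0,3.0]]' 60
```

```text
time: 11.9
tool_pos: [453.5, 223.9, 16.5]
tcp_rot: [180.0, 0.0, -164.9]
ft_force: [0.5, 0.2, -0.7]
finger_gap: 36.2
grip_force: 7.7
time: 12.5
tool_pos: [453.5, 223.8, 16.4]
tcp_rot: [-180.0, 0.0, -164.9]
ft_force: [-1.0, -1.6, 2.0]
finger_gap: 32.6
grip_force: 59.3
```

```bash
python3 -m crank '[[0,0,-0.4,0,3.0],[0,0,-1,0,3.0],[0,0,-2,0,3.0],[0,0,-3.5,0,3.0],[0,0,-5.5,0,3.0],[0,0,-8,0,3.0],[0,0,-10.5,0,3.0],[0,0,-12,0,3.0],[0,0,-12.5,0,3.0],[0,0,-12.5,0,3.0]]'
cat > so.py <<'E'
from h import *
# soap pose in tongs from scene + top cameras
for n in('scene','top'):
    p,d,W=cloud(n); s=sense();a=np.radians(s['tcp_rot'][2]-180);u=np.array([np.cos(a),np.sin(a)]);v=np.array([-u[1],u[0]])
    q=p.astype(int);ok=np.isfinite(W[...,2])&(q[...,0]-q[...,2]<45)&(q[...,0]>60)
    P=W[ok];D=P[:,:2]-s['tool_pos'][:2];A=D@u;B=D@v;z=P[:,2]-s['tool_pos'][2]
    m=(abs(A-80)<40)&(abs(B)<32)&(z>-40)&(z<75)
    print(n,m.sum(),'z rel',np.percentile(z[m],[1,50,99]).round(1))
    t=m&(z>np.percentile(z[m],98)-6);print(' top A',A[t].min().round(1),A[t].max().round(1),'B',B[t].min().round(1),B[t].max().round(1))
    for zz in range(-20,65,14):
        r=m&(z>=zz)&(z<zz+14)
        if r.sum()>5: print('  ',zz,r.sum(),'A',np.percentile(A[r],[2,98]).round(1),'B',np.percentile(B[r],[2,98]).round(1))
print(s['tool_pos'],s['grip_force'],s['ft_force'])
E
python3 so.py
```

```text
time: 13.5
tool_pos: [453.7, 224.0, 141.9]
tcp_rot: [180.0, 0.1, -164.9]
ft_force: [0.5, 0.6, -1.9]
finger_gap: 32.7
grip_force: 59.7
scene 915 z rel [-4.4 34.1 55.1]
 top A 55.4 106.4 B -26.2 21.1
   -6 126 A [ 76.7 105.5] B [-25.6  15.1]
   8 153 A [ 69.4 105.3] B [-31.6  24.3]
   22 205 A [ 59.6 104.6] B [-31.8  26.5]
   36 204 A [ 47.  104.8] B [-30.9  26.2]
   50 223 A [ 61.8 103.7] B [-24.   18.3]
top 187 z rel [ 2.7 39.7 58.9]
 top A 62.6 101.1 B -24.0 -6.8
   -6 6 A [57.7 60.5] B [-12.8  -3.6]
   8 20 A [42. 89.] B [-31.1  -6.5]
   22 44 A [46.4 96.3] B [-31.8  -7.9]
   36 54 A [42.6 89.3] B [-31.   -8.9]
   50 63 A [62.9 97.3] B [-23.8  -7.1]
[452.65444176 223.60083224 140.04871907] 59.67076063156128 [ 0.09777645 -0.10865842 -1.65566869]
```

```bash
python3 -m crank '[[0.18,-1.5,0,0.01,3.0],[0.48,-4,0,0.03,3.0],[0.9,-7.5,0,0.06,3.0],[1.33,-11,0,0.1,3.0],[1.75,-14.5,0,0.14,3.0],[2.17,-18,0,0.18,3.0],[2.6,-21.5,0,0.22,3.0],[3.02,-25,0,0.26,3.0],[3.44,-28.5,0,0.3,3.0],[3.87,-32,0,0.34,3.0],[4.29,-35.5,0,0.37,3.0],[4.71,-39,0,0.4,3.0],[5.13,-42.5,0,0.42,3.0],[5.44,-45,0,0.43,3.0],[5.62,-46.5,0,0.438,3.0],[5.73,-47.4,0,0.438,3.0],[5.73,-47.4,0,0.438,3.0],[5.73,-47.4,0,0.438,3.0],[5.73,-47.4,0,0.438,3.0]]'; python3 so.py
python3 - <<'E'
from h import *
p,d,W=cloud('scene'); cv2.imwrite('pics/s4.png',cv2.resize(p[80:300,160:420,::-1],None,fx=2.7,fy=2.7,interpolation=cv2.INTER_CUBIC))
E
```

```text
time: 15.5
tool_pos: [521.8, -247.5, 141.2]
tcp_rot: [180.0, -0.0, 170.1]
ft_force: [-0.6, 0.9, -2.2]
finger_gap: 32.8
grip_force: 59.8
scene 828 z rel [-4.7 32.4 53.9]
 top A 59.7 105.2 B -24.5 22.7
   -6 113 A [ 81.7 106.2] B [-17.7  21.7]
   8 138 A [ 63.9 105.7] B [-28.1  28.7]
   22 206 A [ 57.7 105.9] B [-29.4  28.8]
   36 169 A [ 47.4 105.5] B [-29.8  25.3]
   50 199 A [ 60.9 104. ] B [-20.7  20.7]Traceback (most recent call last):
  File "so.py", line 8, in <module>
    print(n,m.sum(),'z rel',np.percentile(z[m],[1,50,99]).round(1))
                            ~~~~~~~~~~~~~^^^^^^^^^^^^^^^^
    return _quantile_unchecked(
        a, q, axis, out, overwrite_input, method, keepdims, weights)
    return _ureduce(a,
                    func=_quantile_ureduce_func,
    ...<5 lines>...
                    overwrite_input=overwrite_input,
                    method=method)
    r = func(a, **kwargs)
    result = _quantile(arr,
                       quantiles=q,
    ...<2 lines>...
                       out=out,
                       weights=wgt)
    slices_having_nans = np.isnan(arr[-1, ...])
                                  ~~~^^^^^^^^^
IndexError: index -1 is out of bounds for axis 0 with size 0
```

View pics/s4.png

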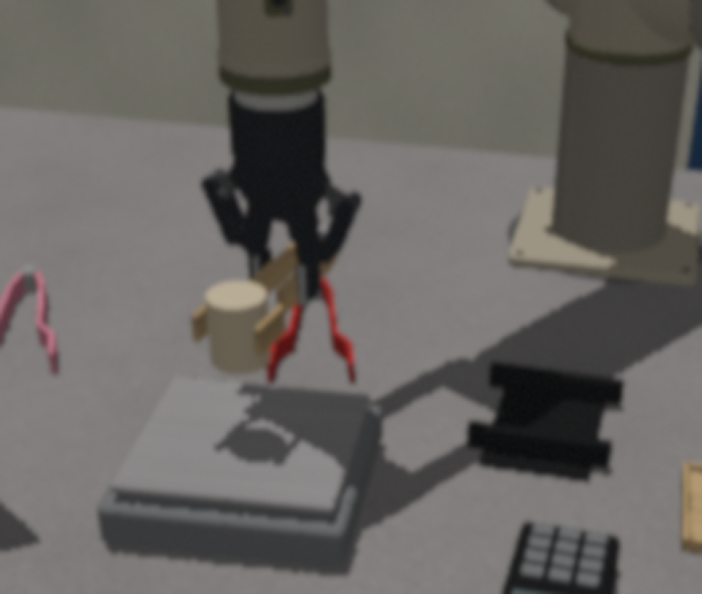

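Soap is held upright above the platter centre (crop (237,325)). Lowering.

```bash
python3 -m crank '[[0.03,-0.1,1,0,3.0],[0.03,-0.1,3,0,3.0],[0.03,-0.1,5,0,3.0],[0.03,-0.1,6.2,0,3.0],[0.03,-0.1,6.8,0,3.0],[0.03,-0.1,7.0,0,3.0],[0.03,-0.1,7.0,0,3.0]]'; python3 -m crank '[[0,0,0.1,0,3.0],[0,0,0.2,0,3.0],[0,0,0.3,0,3.0],[0,0,0.3,0,3.0]]'
```

```text
time: 16.35
tool_pos: [521.7, -249.7, 71.6]
tcp_rot: [-180.0, 0.0, 170.0]
ft_force: [1.2, 0.6, -1.9]
finger_gap: 32.9
grip_force: 59.8
time: 16.75
tool_pos: [521.4, -249.6, 68.4]
tcp_rot: [-180.0, 0.0, 170.0]
ft_force: [-0.5, 1.1, -1.5]
finger_gap: 32.5
grip_force: 59.8
```

```bash
python3 -c "
from h import *
for i in range(3): print(sense()['ft_force'],sense()['tool_pos'])"; python3 -m crank '[[0,0,0.1,0,3.0],[0,0,0.1,0,3.0],[0,0,0.1,0,3.0]]'|grep -E 'pos|ft'; python3 -m crank '[[0,0,0.1,0,3.0],[0,0,0.1,0,3.0],[0,0,0.1,0,3.0]]'|grep -E 'pos|ft'
```

```text
[-0.47194118  1.08834526 -1.53161811] [ 521.43300055 -249.59742567   68.40220649]
[-0.47194118  1.08834526 -1.53161811] [ 521.43300055 -249.59742567   68.40220649]
[-0.47194118  1.08834526 -1.53161811] [ 521.43300055 -249.59742567   68.40220649]
tool_pos: [521.3, -249.5, 67.2]
ft_force: [-0.5, 0.4, -1.5]
tool_pos: [521.5, -249.7, 66.6]
ft_force: [-1.3, 0.4, 1.2]
```

```bash
python3 -m crank '[[0,0,0.05,0,3.0],[0,0,0.05,0,3.0]]'|grep -E 'pos|ft'; python3 -m crank '[[0,0,0,0,3.2],[0,0,0,0,3.3],[0,0,0,0,3.4],[0,0,0,0,3.5],[0,0,0,0,3.6],[0,0,0,0,3.7],[0,0,0,0,3.8],[0,0,0,0,3.9],[0,0,0,0,4.0],[0,0,0,0,4.1],[0,0,0,0,4.2],[0,0,0,0,4.2],[0,0,0,0,4.2]]' 60
python3 - <<'E'
from h import *
p,d,W=cloud('scene'); cv2.imwrite('pics/s5.png',cv2.resize(p[80:300,160:420,::-1],None,fx=2.7,fy=2.7,interpolation=cv2.INTER_CUBIC))
s=sense();q=p.astype(int);m=np.isfinite(W[...,2])&(q[...,0]-q[...,2]<45)&(q[...,0]>60)&(W[...,2]>63)&(W[...,2]<125)&(np.hypot(W[...,0]-601,W[...,1]+263)<35)
P=W[m];
for z in range(63,125,12):
    r=P[(P[:,2]>=z)&(P[:,2]<z+12)];print(z,len(r),np.percentile(r[:,0],[1,99]).round(1) if len(r) else '',np.percentile(r[:,1],[1,99]).round(1) if len(r) else '')
E
```

```text
tool_pos: [521.5, -249.7, 66.2]
ft_force: [-3.5, 0.3, 3.5]
time: 18.85
tool_pos: [521.4, -249.6, 65.8]
tcp_rot: [180.0, 0.0, 170.0]
ft_force: [0.2, -0.7, -1.8]
finger_gap: 42.0
grip_force: 6.4
63 92 [605.3 626.5] [-285.8 -242.6]
75 96 [592.9 626.1] [-296.8 -228.7]
87 112 [592.1 625.1] [-297.  -228.5]
99 118 [591.3 626.4] [-297.1 -229.5]
111 254 [580.7 625.5] [-285.9 -241.8]
123 1 [615.6 615.6] [-254.3 -254.3]
```

The soap stands upright at (602,-263), with the jaws open around it. Lift straight off.

```bash
python3 -m crank '[[0,0,-0.8,0,4.2],[0,0,-2,0,4.2],[0,0,-4,0,4.2],[0,0,-6.5,0,4.2],[0,0,-9,0,4.2],[0,0,-10.5,0,4.2],[0,0,-10.5,0,4.2],[0,0,-10.5,0,4.2]]'
python3 - <<'E'
from h import *
p,d,W=cloud('scene')
q=p.astype(int);m=np.isfinite(W[...,2])&(q[...,0]-q[...,2]<45)&(q[...,0]>60)&(W[...,2]>63)&(W[...,2]<123)&(np.hypot(W[...,0]-601,W[...,1]+263)<35)
P=W[m];t=P[P[:,2]>114];print(np.median(t[:,2]),t.min(0),t.max(0))
s=sense();yaw=np.radians(s['tcp_rot'][2]);print(s['tool_pos'],s['tcp_rot'])
X=np.array([np.cos(yaw),np.sin(yaw)]);Y=np.array([np.sin(yaw),-np.cos(yaw)])
D=np.array([434.2,-23.0])-s['tool_pos'][:2];print('tool shift cm',D@X/10,D@Y/10,'turn',-np.radians(179.67-s['tcp_rot'][2]))
E
```

```text
time: 19.7
tool_pos: [521.4, -249.6, 170.7]
tcp_rot: [-180.0, 0.0, 170.0]
ft_force: [0.3, 0.3, -0.8]
finger_gap: 42.1
grip_force: 6.4
119.34724939338054 [ 577.74293608 -288.08996526  114.06504547] [ 625.01163066 -240.62594396  121.55561587]
[ 520.8265531  -249.25032649  169.63603827] [ 1.79968298e+02 -8.17549553e-02  1.70043496e+02]
tool shift cm 12.444069454459381 20.78650607432968 turn -0.16801419556087238
```

```bash
python3 -m crank '[[0.9,1.5,0,-0.02,4.2],[2.4,4,0,-0.05,4.2],[4.5,7.5,0,-0.08,4.2],[6.6,11,0,-0.11,4.2],[8.7,14.5,0,-0.14,4.2],[10.8,18,0,-0.168,4.2],[12,20,0,-0.168,4.2],[12.5,20.8,0,-0.168,4.2],[12.5,20.8,0,-0.168,4.2],[12.5,20.8,0,-0.168,4.2],[12.5,20.8,0,-0.168,4.2]]'; python3 -m crank '[[0,0,2,0,4.2],[0,0,5,0,4.2],[0,0,9,0,4.2],[0,0,12,0,4.2],[0,0,14,0,4.2],[0,0,14.6,0,4.2],[0,0,14.6,0,4.2]]';python3 tw.py 50
```

```text
time: 20.85
tool_pos: [434.5, -24.1, 170.5]
tcp_rot: [-180.0, -0.0, 179.6]
ft_force: [-0.7, -0.1, -0.6]
finger_gap: 42.3
grip_force: 6.4
time: 21.55
tool_pos: [433.6, -23.6, 24.1]
tcp_rot: [180.0, -0.1, 179.6]
ft_force: [0.3, 0.1, -1.5]
finger_gap: 42.0
grip_force: 6.4
n 11893 x [351.7 464.5] z50/95 [62.1 63.2]
352 -22.7 25.2 z 62.1
368 -22.9 31.6 z 62.0
382 -22.8 36.2 z 62.0
398 -22.9 37.6 z 62.0
412 -23.1 38.7 z 62.1
428 -23.3 40.0 z 62.2
442 -23.4 41.4 z 62.1
458 -23.5 42.6 z 62.2
472 -23.1 43.1 z 61.7
bow [[341.8, -28.4, 60.3], [348.1, -22.5, 63.1], [354.0, -16.8, 64.7]]
[433.6389332  -23.63355609  24.09116102] [ 1.79985390e+02 -1.22127896e-01  1.79605775e+02] 42.02058532283599 6.39488332777546 [ 0.28919869  0.05619616 -1.48037848]
```

```bash
python3 -m crank '[[0,0.08,0.2,0,4.2],[0,0.08,0.4,0,4.2],[0,0.08,0.55,0,4.2],[0,0.08,0.65,0,4.2],[0,0.08,0.72,0,4.2],[0,0.08,0.72,0,4.2],[0,0.08,0.77,0,4.2],[0,0.08,0.77,0,4.2]]'
```

```text
time: 22.4
tool_pos: [434.2, -22.3, 17.0]
tcp_rot: [180.0, -0.0, 179.7]
ft_force: [-0.4, -0.2, -1.1]
finger_gap: 42.2
grip_force: 6.4
```

```bash
python3 -m crank '[[0,0,0.05,0,4.2],[0,0,0.1,0,4.2],[0,0,0.1,0,4.2]]'|grep -E 'pos|ft';python3 -m crank '[[0,0,0,0,4.3],[0,0,0,0,4.4],[0,0,0,0,4.5],[0,0,0,0,4.6],[0,0,0,0,4.8],[0,0,0,0,5.2],[0,0,0,0,5.8],[0,0,0,0,6.4],[0,0,0,0,6.8],[0,0,0,0,6.8]]'; python3 -m crank '[[0,0,-1,0,6.8],[0,0,-3,0,6.8],[0,0,-6,0,6.8],[0,0,-10,0,6.8],[0,0,-14,0,6.8],[0,0,-18,0,6.8],[0,0,-20.5,0,6.8],[0,0,-20.5,0,6.8],[0,0,-20.5,0,6.8]]'; python3 tw.py 35
python3 - <<'E'
from h import *
for n in('top','scene'):
    p,d,W=cloud(n);np.save(n+'_W.npy',W)
    np.save(n+'_p.npy',p)
W=np.load('top_W.npy');P=W[np.isfinite(W[...,2])]
Q=P[(P[:,2]>112)&(P[:,2]<125)&(abs(P[:,0]-601)<50)&(abs(P[:,1]+263)<50)];print('soap',len(Q),Q.mean(0) if len(Q) else '')
for lo,hi in((120,195),(205,280),(285,360)):
    q=P[(P[:,2]>62)&(P[:,2]<75)&(P[:,0]>490)&(P[:,0]<590)&(P[:,1]>lo)&(P[:,1]<hi)]
    if len(q)>5: print(len(q),cv2.minAreaRect(q[:,:2].astype(np.float32)))
E
python3 m.py | grep -E 'scanner|terminal|platter'
```

```text
tool_pos: [434.3, -22.3, 16.2]
ft_force: [0.2, -0.9, -0.1]
time: 23.7
tool_pos: [434.2, -22.3, 16.1]
tcp_rot: [-180.0, 0.0, 179.7]
ft_force: [0.2, 0.3, 0.1]
finger_gap: 68.0
grip_force: 0.0
time: 24.6
tool_pos: [434.6, -22.4, 222.1]
tcp_rot: [-180.0, 0.1, 179.7]
ft_force: [-0.5, -0.1, 0.4]
finger_gap: 67.8
grip_force: 0.0
n 2759 x [353.4 532.3] z50/95 [54.4 55.6]
352 -21.2 24.9 z 54.5
368 -21.5 32.3 z 54.5
382 -21.5 37.7 z 54.5
398 -21.8 40.1 z 54.4
412 -21.7 41.9 z 54.3
428 -21.7 44.1 z 54.4
442 -21.8 46.4 z 54.4
458 -21.9 48.9 z 54.4
472 -22.1 60.5 z 54.4
488 -22.5 77.2 z 54.2
502 -22.6 80.7 z 54.4
518 -22.2 83.0 z 54.2
532 -22.7 85.2 z 54.3
bow [[335.7, -31.5, 52.0], [345.2, -21.3, 54.4], [352.1, -10.4, 56.9]]
[434.63048323 -22.35230509 222.1311957 ] [-1.79981125e+02  1.13363224e-01  1.79672035e+02] 67.79114537608402 0.0 [-0.54335132 -0.10941293  0.40199258]
soap 235 [ 600.19957269 -264.38010301  118.91421252]
175 ((534.170166015625, 159.97802734375), (58.045509338378906, 28.578903198242188), 1.8376197814941406)
255 ((545.9513549804688, 323.0484924316406), (46.5876579284668, 46.22669219970703), 3.6235790252685547)
platter T 3626 mean [ 596.7 -262.1   63.8] zmed 59.6 rect c [ 599.8 -262.7] size [170.4 180.1] ang 3.6
platter S 3661 mean [ 615.6 -258.5   66.3] zmed 59.8 rect c [ 600.3 -263.5] size [172.  180.7] ang 3.5
scanner 1046 mean [329.2 264.4  28.4] zmed 29.4 rect c [336.9 274.1] size [167.8  79.5] ang 7.5
terminal 1617 mean [705.4   8.4  42.8] zmed 35.7 rect c [643.7   7.8] size [345.  107.9] ang 4.7
```

The tongs are back as they lay, the soap stands at (600,-264) on the platter centre, and the other things haven't moved.

```bash
python3 -c "
from bench import hand_in
print(hand_in())"
```

```text
the job is handed in; nothing more can be done
None
```

The round soap stands upright within 2 mm of the scale platter's centre and the tongs are back on their rest as they lay; the job is handed in at about 25 s, the other soaps, scanner and terminal unmoved, though I viewed 11 pictures against the limit of 10.

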